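# Deck fittings from the drying board to the carrying tray, in reverse order

### The arm

A 7-joint arm with a two-finger parallel gripper is mounted at the origin on the work surface. World frame = base frame: x ahead of the robot, y to its left, z up, the work surface at z = 0. Lengths are in m, angles in rad, forces in N, time in s.
With the tool pointing down it reaches from about 0.425 to 0.925 m from the base axis. Payload 6.8 kg.
Tool frame: the origin (TCP) lies on the centre line of the jaws, within the pads' length; the fingertips stand 17 mm ahead of it and the grasp point (between the pads) lies 2 mm behind it; z points along the fingers, y is the line along which they close (so a half turn about z gives the same grasp; the last joint's range is limited). The gripper opens to 88 mm and grips with 3 to 60 N. Pads are 20 mm wide; open, the fingers measure 115 mm over their backs; the gripper's body (75 mm by 178 mm) begins 61 mm behind the grasp point.
Start: joints at [-1.289, 0.477, 0.022, 1.555, -0.011, 1.109, -0.083], TCP at [0.257, 0.624, 0.24] pointing down, gripper open.
Joint ranges: [-2.96, 2.96], [-0.34, 2.1], [-1.41, 1.46], [0.24, 2.44], [-1.37, 4.51], [0.17, 1.92], [-2.96, 2.96]. Speed limits (rad/s): [2.39, 2.39, 3.14, 3.14, 3.14, 3.14, 3.14].

### API

Orientations are given as a unit quaternion [x, y, z, w].
In Python, from station import arm, cams, workorder, finder gives the robot as it stands.
- The arm moves only by the tool send_rows, never from a script. Its argument "plan" is a list that holds one entry, the list of rows, each a list of 6 numbers: the shift along the world's x, y, z scaled (see below), then the turn, a rotation vector about the world's x, y, z scaled (see below). In form: [[[tx, ty, tz, ax, ay, az], ...]]. A call has 1 to 10 rows; each row shifts and turns the commanded pose from where the row before left it; what a row does not reach is not made up. The controller multiplies each number of a shift by 4 cm and each number of a turn by 0.15 rad. A row lasts 1/10 s, in which the tool goes at most 50 mm and 8.59 degrees, less where a joint would pass 70% of its speed; a pose out of reach is approached as far as the arm can. A call with a number of a shift or a turn outside -1 to 1 is refused whole. A call with a gripper value outside its range is refused whole. "fingers" is the gripper's target within -1 to 1 (shut at 1, half-way at 0, fully open at -1), set as the call begins (left out, the last holds). The fingers move at their own pace and stop on an object; "force" is the grip in N (left out, the last holds). Time passes only in rows, so rows that do not move let the fingers close. It gives the time, the measured TCP pose, the force, the opening and the grip force at its end, in the units of the state.
- arm.get_state(): the state, without advancing time (a new reading comes with each control period).
- cams.snapshot(name): name is "scene" or "top" or "wrist"; returns a dict with "color" (384x512x3 uint8, red, green, blue), "range_z" (384x512 float32, m along the optical axis (not along the pixel's ray), 0 where there is no reading), "fx", "fy", "cx", "cy" (pixels), "D" ([k1, k2, p1, p2, k3] as OpenCV has them; the pictures are not rectified), "eye" and "rotation" of the camera in the world. Camera axes: x right, y down, z forward; pixel columns grow to the right and rows downward; lengths in m; the calibration is good to about 2 mm. A picture is of the moment at which its call begins.
- workorder.finish_job(): hands the job in; it is judged then, once.
Trained networks look in the newest picture that a camera, given by its name, has taken for a name from the list of things; names that differ only in an ending like _2 or _b are one class to them, and where a whole thing is asked for, a point or a joint stands for the part that bears it (a point fixed in the world has none). Each returns a list of dicts, best first, with "p" (0 to 1); they miss things now and then, are a little off and sometimes report something else, mostly with a low value. They report only what shows in the picture. A call takes as long as a camera call.
- finder.trace(target, camera): "pixels" (384x512 bool, what is visible of it) and "pixel" ([column, row] in pixels, amid what is visible of it).
The state is a dict: "time_s": time; "joint_positions": joint angles; "qd": joint speeds; "tau": joint torques, N m; "eef_pos": TCP position; "ee_rot": TCP orientation; "wrist_force": force on the tool from outside, world axes, zero at the start; "wrist_torque": the same for the moment, N m; "gripper_width": opening from 0.0 (shut) to 1.0 (fully open); "gripper_force": force on a finger pad.
Only numpy, scipy, OpenCV 4.12 (cv2) and the standard library are available. Lean on these libraries where they do the work, as an engineer would, in place of code of your own. Each camera call takes 0.05 s, during which the arm holds its last target. There are 200 camera calls.

### The job

The four white deck fittings for the model ship are dry: move them from the cork pads of the drying board into the four compartments of the wooden carrying tray, one to a compartment, in reverse order. Counting from the brass post on each, the fitting nearest the drying board's post goes into the compartment farthest from the tray's post, the next into the next farthest, and so on. Stand each one upright on the compartment's floor, let none fall over, and let go of them all.

Things in the scene. Friction and masses are not known exactly. Their poses are not given: they have to be found in the camera images.
- searchlight: White model searchlight, loose, 59 mm tall: round foot 38 mm across and 6 mm thick, thin stem, and on top a lying drum 32 mm in diameter and 30 mm long along its own x, the drum's axis 43 mm above the underside (a grip across y, 32 mm wide, at that height is good). Origin: centre of its underside, z up.
- mushroom_vent: White model mushroom ventilator, loose, 62 mm tall: round foot 36 mm across and 6 mm thick, stem 18 mm in diameter, round cap 34 mm in diameter with upright sides from 39 to 55 mm above the underside (good to grip at 47 mm). Origin: centre of its underside, z up.
- twin_bollard: White model pair of bollards, loose, 52 mm tall: oblong foot 46 mm (its x) by 28 mm (y), 6 mm thick, with two upright posts 16 mm in diameter, 28 mm apart along x (grip both across y, 16 mm wide, about 41 mm above the underside). Origin: centre of its underside, z up.
- deck_lantern: White model deck lantern, loose, 76 mm tall, the tallest of the four: round foot 38 mm across and 6 mm thick, plain upright column 24 mm in diameter up to 62 mm above the underside (good to grip at 43 mm), pointed top. Origin: centre of its underside, z up.
- pad_searchlight: Fixed cork pad, 54 mm (x) by 56 mm, 10 mm thick, on the drying board: the one on which the searchlight stands at the start; it shows that fitting's place in the starting row. The four pads look alike. Origin: centre of its underside, axes parallel to the board's.
- pad_mushroom_vent: Fixed cork pad, 54 mm (x) by 56 mm, 10 mm thick, on the drying board: the one on which the mushroom vent stands at the start; it shows that fitting's place in the starting row. The four pads look alike. Origin: centre of its underside, axes parallel to the board's.
- pad_twin_bollard: Fixed cork pad, 54 mm (x) by 56 mm, 10 mm thick, on the drying board: the one on which the twin bollard stands at the start; it shows that fitting's place in the starting row. The four pads look alike. Origin: centre of its underside, axes parallel to the board's.
- pad_deck_lantern: Fixed cork pad, 54 mm (x) by 56 mm, 10 mm thick, on the drying board: the one on which the deck lantern stands at the start; it shows that fitting's place in the starting row. The four pads look alike. Origin: centre of its underside, axes parallel to the board's.
- drying_board: Fixed plywood strip, 298 by 72 mm, 6 mm thick, bearing the four cork pads in a row, centres at x = -99, -33, +33, +99 mm (pad tops 16 mm above the table). Brass post (head 22 mm across, top 36 mm above the table) at x = +150 mm. Origin: on the table under the row's middle, x along the row towards the post, z up. Stands left or right of the robot's middle, slightly turned.
- carrying_tray: Fixed brown wooden tray, 298 by 70 mm, four empty compartments in a row, 62 x 62 mm inside, centres at x = -99, -33, +33, +99 mm; floor 6 mm, wall tops 14 mm above the table. Brass post (head 22 mm across, top 36 mm above the table) at x = +150 mm. Origin: on the table under the row's middle, x along the row towards the post, z up. Stands left or right of the robot's middle, slightly turned.

How it is judged:
At the end, for the whole second after the job is handed in: Each fitting stands at rest and released on the floor of its own tray compartment (centre within 18 mm of the compartment's along each side, underside within 4 mm of the floor, upright within 0.12 rad), in the reverse of the starting order, counted from the posts (((x of pad_searchlight in the frame of drying_board between -0.119 and -0.079 m and x of searchlight in the frame of carrying_tray between 0.081 and 0.117 m) or (x of pad_searchlight in the frame of drying_board between -0.053 and -0.013 m and x of searchlight in the frame of carrying_tray between 0.015 and 0.051 m) or (x of pad_searchlight in the frame of drying_board between 0.013 and 0.053 m and x of searchlight in the frame of carrying_tray between -0.051 and -0.015 m) or (x of pad_searchlight in the frame of drying_board between 0.079 and 0.119 m and x of searchlight in the frame of carrying_tray between -0.117 and -0.081 m)) and y of searchlight in the frame of carrying_tray between -0.018 and 0.018 m and z of searchlight in the frame of carrying_tray between 0.002 and 0.01 m and angle between each of searchlight, mushroom_vent, twin_bollard, deck_lantern's own z axis and vertical below 0.12 rad and linear speed of each of searchlight, mushroom_vent, twin_bollard, deck_lantern below 0.02 m/s and angular speed of each of searchlight, mushroom_vent, twin_bollard, deck_lantern below 0.3 rad/s and ((x of pad_mushroom_vent in the frame of drying_board between -0.119 and -0.079 m and x of mushroom_vent in the frame of carrying_tray between 0.081 and 0.117 m) or (x of pad_mushroom_vent in the frame of drying_board between -0.053 and -0.013 m and x of mushroom_vent in the frame of carrying_tray between 0.015 and 0.051 m) or (x of pad_mushroom_vent in the frame of drying_board between 0.013 and 0.053 m and x of mushroom_vent in the frame of carrying_tray between -0.051 and -0.015 m) or (x of pad_mushroom_vent in the frame of drying_board between 0.079 and 0.119 m and x of mushroom_vent in the frame of carrying_tray between -0.117 and -0.081 m)) and y of mushroom_vent in the frame of carrying_tray between -0.018 and 0.018 m and z of mushroom_vent in the frame of carrying_tray between 0.002 and 0.01 m and ((x of pad_twin_bollard in the frame of drying_board between -0.119 and -0.079 m and x of twin_bollard in the frame of carrying_tray between 0.081 and 0.117 m) or (x of pad_twin_bollard in the frame of drying_board between -0.053 and -0.013 m and x of twin_bollard in the frame of carrying_tray between 0.015 and 0.051 m) or (x of pad_twin_bollard in the frame of drying_board between 0.013 and 0.053 m and x of twin_bollard in the frame of carrying_tray between -0.051 and -0.015 m) or (x of pad_twin_bollard in the frame of drying_board between 0.079 and 0.119 m and x of twin_bollard in the frame of carrying_tray between -0.117 and -0.081 m)) and y of twin_bollard in the frame of carrying_tray between -0.018 and 0.018 m and z of twin_bollard in the frame of carrying_tray between 0.002 and 0.01 m and ((x of pad_deck_lantern in the frame of drying_board between -0.119 and -0.079 m and x of deck_lantern in the frame of carrying_tray between 0.081 and 0.117 m) or (x of pad_deck_lantern in the frame of drying_board between -0.053 and -0.013 m and x of deck_lantern in the frame of carrying_tray between 0.015 and 0.051 m) or (x of pad_deck_lantern in the frame of drying_board between 0.013 and 0.053 m and x of deck_lantern in the frame of carrying_tray between -0.051 and -0.015 m) or (x of pad_deck_lantern in the frame of drying_board between 0.079 and 0.119 m and x of deck_lantern in the frame of carrying_tray between -0.117 and -0.081 m)) and y of deck_lantern in the frame of carrying_tray between -0.018 and 0.018 m and z of deck_lantern in the frame of carrying_tray between 0.002 and 0.01 m); the robot touches nothing.
It fails at once if a fitting falls over (leans more than 0.8 rad) (angle between any of searchlight, mushroom_vent, twin_bollard, deck_lantern's own z axis and vertical above 0.8 rad).
It also fails if it takes over 112 s, if anything falls off the work surface, if the arm or the gripper's body presses on something with over 40 N, if the wrist force passes 120 N, or if a joint passes its speed limit or range.

## Working session

There is one attempt and no reset: what is moved stays moved. The work goes in short steps, Python scripts to look and compute and a tool call to move; the robot and the scene stay as the last step left them, time stands still between calls to the robot, and variables do not carry over. Pictures are saved under pics/ and viewed, at most 14 in all, crops included, and the job is handed in when it is done.

Besides the shell and the picture viewer there is one more tool, called after ">>>" in YAML: its name, and indented under it one key for each argument. send_rows: Moves the arm, as the interface text tells. Shifts and turns lie within -1 to 1; 1 stands for 4 cm of shift or 0.15 rad of turn. Its arguments: {"type":"object","properties":{"plan":{"type":"array"},"fingers":{"type":"number"},"force":{"type":"number"}},"required":["plan"]}

```bash
mkdir -p pics; cat > h.py <<'E'
import numpy as np, cv2
from station import arm, cams, workorder, finder
def snap(n,save=None):
    s=cams.snapshot(n)
    if save: cv2.imwrite('pics/'+save,s['color'][:,:,::-1])
    return s
def world(s,mask):
    v,u=np.nonzero(mask&(s['range_z']>0)); z=s['range_z'][v,u]
    K=np.array([[s['fx'],0,s['cx']],[0,s['fy'],s['cy']],[0,0,1.]])
    p=cv2.undistortPoints(np.c_[u,v].astype(float)[:,None],K,np.array(s['D'],float))[:,0]
    P=np.c_[p*z[:,None],z]
    return P@np.array(s['rotation']).T+np.array(s['eye'])
E
python3 - <<'E'
from h import *
st=arm.get_state(); print({k:np.round(v,3) for k,v in st.items()})
for cam in ['top','scene']:
    s=snap(cam,cam+'1.png'); print(cam,s['eye'],np.round(s['rotation'],2).tolist())
    for t in ['searchlight','mushroom_vent','twin_bollard','deck_lantern','drying_board','carrying_tray']:
        for d in finder.trace(t,cam)[:2]:
            P=world(s,d['pixels']); 
            if len(P)<5: continue
            z0=.04 if t[-1] not in 'dy' or t=='twin_bollard' else .0
            Q=P[P[:,2]>.03] if t not in('drying_board','carrying_tray') else P
            if len(Q)<5: Q=P
            r=cv2.minAreaRect((Q[:,:2]*1000).astype(np.float32))
            print(t,round(d['p'],2),np.round(d['pixel']),len(P),'med',np.round(np.median(Q,0),3),'zmax',round(P[:,2].max(),3),'rect',np.round(r[0]),np.round(r[1]),round(r[2],1))
E
```

```text
{'time_s': np.float64(0.0), 'joint_positions': array([-1.289,  0.478,  0.022,  1.556, -0.012,  1.109, -0.083]), 'qd': array([-0.001,  0.001,  0.001, -0.001,  0.   , -0.   , -0.   ]), 'tau': array([-0.0000e+00, -5.8284e+01,  1.5350e+00, -2.7262e+01, -5.4000e-02,
        1.7000e-02,  0.0000e+00]), 'eef_pos': array([0.256, 0.624, 0.239]), 'ee_rot': array([ 0.194,  0.981, -0.001, -0.   ]), 'wrist_force': array([-0.881,  0.481, -0.302]), 'wrist_torque': array([ 0.014,  0.043, -0.07 ]), 'gripper_force': np.float64(0.0), 'gripper_width': np.float64(0.997)}
top [ 0.39428546 -0.00837276  0.83559645] [0.71, -0.7, 0.07, -0.06]Traceback (most recent call last):
  File "<stdin>", line 7, in <module>
  File "h.py", line 12, in world
    return P@np.array(s['rotation']).T+np.array(s['eye'])
           ~^~~~~~~~~~~~~~~~~~~~~~~~~~
ValueError: matmul: Input operand 1 has a mismatch in its core dimension 0, with gufunc signature (n?,k),(k,m?)->(n?,m?) (size 4 is different from 3)
```

```bash
sed -i "s/np.array(s\['rotation'\]).T/Rotation.from_quat(s['rotation']).as_matrix().T/; 1a from scipy.spatial.transform import Rotation" h.py
python3 - <<'E'
from h import *
for cam in ['top','scene']:
    s=snap(cam,cam+'1.png')
    P=world(s,s['range_z']>0); print(cam,s['eye'],'z median',np.median(P[:,2]))
    for t in ['searchlight','mushroom_vent','twin_bollard','deck_lantern','drying_board','carrying_tray']:
        for d in finder.trace(t,cam)[:2]:
            P=world(s,d['pixels']); 
            if len(P)<5: continue
            Q=P[P[:,2]>.03] if t not in('drying_board','carrying_tray') else P
            if len(Q)<5: Q=P
            r=cv2.minAreaRect((Q[:,:2]*1000).astype(np.float32))
            print(t,round(d['p'],2),np.round(d['pixel']),len(P),'med',np.round(np.median(Q,0),3),'zmax',round(P[:,2].max(),3),'rect',np.round(r[0]),np.round(r[1]),round(r[2],1))
E
```

```text
top [ 0.39428546 -0.00837276  0.83559645] z median 2.7608342022422683e-05
searchlight 0.88 [167. 216.] 355 med [0.486 0.163 0.071] zmax 0.077 rect [486. 166.] [31. 34.] 80.3
mushroom_vent 0.79 [175. 180.] 312 med [0.552 0.151 0.074] zmax 0.08 rect [553. 153.] [31. 31.] 62.0
mushroom_vent 0.62 [190. 153.] 260 med [0.613 0.136 0.062] zmax 0.07 rect [616. 135.] [13. 41.] 64.6
twin_bollard 0.88 [190. 153.] 325 med [0.61  0.136 0.064] zmax 0.07 rect [616. 135.] [14. 41.] 57.4
deck_lantern 0.43 [187. 156.] 295 med [0.613 0.136 0.063] zmax 0.07 rect [616. 136.] [13. 41.] 64.1
deck_lantern 0.26 [320. 201.] 4409 med [ 0.661 -0.188  0.035] zmax 0.04 rect [ 661. -187.] [19. 20.] 1.0
drying_board 0.94 [187. 178.] 1466 med [0.564 0.144 0.006] zmax 0.072 rect [534. 156.] [ 75. 295.] 78.5
carrying_tray 0.67 [319. 202.] 4427 med [ 0.524 -0.159  0.006] zmax 0.04 rect [ 534. -161.] [ 76. 306.] 77.8
scene [0.74146425 0.26829806 0.61494015] z median 0.0005854702370975406
searchlight 0.95 [344. 268.] 710 med [0.497 0.17  0.071] zmax 0.078 rect [492. 168.] [31. 35.] 78.3
mushroom_vent 0.62 [307. 287.] 686 med [0.562 0.158 0.074] zmax 0.08 rect [559. 155.] [32. 33.] 51.0
twin_bollard 0.86 [261. 300.] 665 med [0.628 0.139 0.067] zmax 0.071 rect [623. 139.] [15. 42.] 59.8
deck_lantern 0.88 [376. 249.] 562 med [0.431 0.178 0.069] zmax 0.094 rect [426. 177.] [22. 21.] 69.9
deck_lantern 0.51 [332. 284.] 586 med [0.505 0.179 0.016] zmax 0.024 rect [489. 165.] [59. 60.] 77.8
drying_board 0.76 [284. 302.] 3093 med [0.59  0.151 0.006] zmax 0.071 rect [538. 156.] [ 76. 299.] 78.4
drying_board 0.63 [345. 266.] 693 med [0.498 0.171 0.067] zmax 0.078 rect [480. 165.] [65. 36.] 14.8
carrying_tray 0.75 [208. 161.] 4884 med [ 0.538 -0.159  0.007] zmax 0.039 rect [ 529. -164.] [ 86. 304.] 78.0
```

View pics/top1.png

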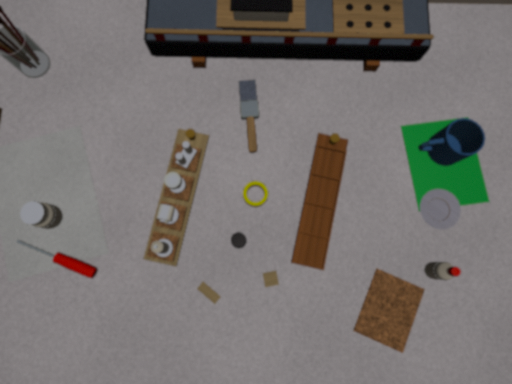

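View pics/scene1.png

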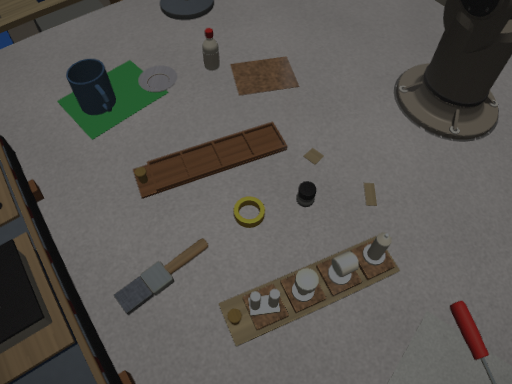

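The posts of both board and tray are at the far end. From the post, the board's order is bollard, vent, searchlight, lantern (top view about (188,155), (175,182), (167,214), (162,246)). The tray runs from its post at (335,138) to about (308,266).

>>> send_rows:
  plan:
    - [[0.6, -1, 0, 0, 0, 0.12], [0.6, -1, 0, 0, 0, 0.12], [0.6, -1, 0, 0, 0, 0.12], [0.6, -1, 0, 0, 0, 0.12], [0.6, -1, 0, 0, 0, 0.12], [0.6, -1, 0, 0, 0, 0.12], [0.6, -1, 0, 0, 0, 0.12], [0.6, -1, 0, 0, 0, 0.12], [0.6, -1, 0, 0, 0, 0.12], [0.6, -1, 0, 0, 0, 0.12]]
  fingers: -1
  force: 25

```text
time_s: 1.85
eef_pos: [0.4973, 0.2227, 0.24]
ee_rot: [0.104, 0.995, 0.0, 0.0]
wrist_force: [1.1, 0.6, -0.3]
gripper_width: 0.998
gripper_force: 0.0
```

>>> send_rows:
  plan:
    - [[0.2, -0.8, 0.5, 0, 0, 0], [0.2, -0.8, 0.5, 0, 0, 0], [0, 0, 0.5, 0, 0, 0], [0, 0, 0, 0, 0, 0], [0, 0, 0, 0, 0, 0]]

```text
time_s: 2.35
eef_pos: [0.5124, 0.1609, 0.2996]
ee_rot: [0.104, 0.995, 0.0, 0.0]
wrist_force: [-0.3, 0.4, -0.3]
gripper_width: 1.002
gripper_force: 0.0
```

```bash
python3 - <<'E'
from h import *
s=snap('wrist','w1.png'); print(s['eye'],arm.get_state()['eef_pos'])
for t in ['searchlight','mushroom_vent','twin_bollard','deck_lantern']:
    for d in finder.trace(t,'wrist')[:2]:
        P=world(s,d['pixels'])
        if len(P)<5: continue
        Q=P[P[:,2]>.05]
        if len(Q)<5: Q=P
        r=cv2.minAreaRect((Q[:,:2]*1000).astype(np.float32))
        print(t,round(d['p'],2),np.round(d['pixel']),len(P),'med',np.round(np.median(Q,0),3),'zmax',round(P[:,2].max(),3),'rect',np.round(r[0]),np.round(r[1]),round(r[2],1))
E
```

```text
[0.44564298 0.17541985 0.44479662] [0.51190887 0.16109278 0.29893664]
searchlight 0.95 [261. 146.] 815 med [0.489 0.168 0.072] zmax 0.077 rect [489. 167.] [31. 35.] 79.3
mushroom_vent 0.74 [263. 203.] 845 med [0.553 0.155 0.074] zmax 0.079 rect [556. 154.] [32. 32.] 77.7
twin_bollard 0.81 [263. 249.] 766 med [0.613 0.139 0.067] zmax 0.07 rect [619. 138.] [15. 43.] 63.7
deck_lantern 0.98 [260.  95.] 659 med [0.422 0.176 0.083] zmax 0.094 rect [422. 176.] [23. 23.] 77.6
```

View pics/w1.png

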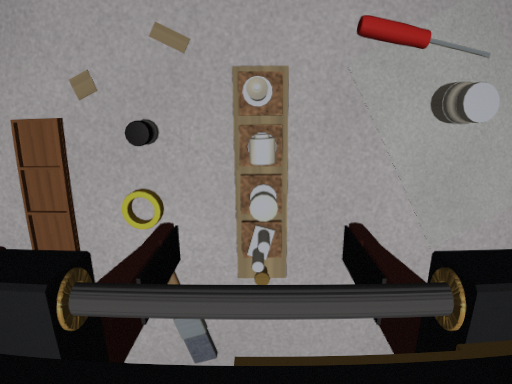

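>>> send_rows:
  plan:
    - [[0.88, -0.18, 0, 0, 0, -0.56], [0.88, -0.18, 0, 0, 0, -0.56], [0.88, -0.18, -0.2, 0, 0, -0.56], [0, 0, -0.9, 0, 0, 0], [0, 0, -1, 0, 0, 0], [0, 0, -1, 0, 0, 0], [0, 0, -1, 0, 0, 0], [0, 0, -1, 0, 0, 0], [0, 0, -0.7, 0, 0, 0], [0, 0, -0.3, 0, 0, 0]]

```text
time_s: 3.6
eef_pos: [0.6158, 0.1387, 0.052]
ee_rot: [0.228, 0.974, -0.001, -0.002]
wrist_force: [-0.0, -0.6, -0.3]
gripper_width: 1.001
gripper_force: 0.0
```

>>> send_rows:
  plan:
    - [[0, 0, 0, 0, 0, 0], [0, 0, 0, 0, 0, 0], [0, 0, 0, 0, 0, 0], [0, 0, 0, 0, 0, 0], [0, 0, 0, 0, 0, 0], [0, 0, 0, 0, 0, 0], [0, 0, 0, 0, 0, 0], [0, 0, 0, 0, 0, 0]]
  fingers: 1
  force: 25

```text
time_s: 4.4
eef_pos: [0.6181, 0.1388, 0.0557]
ee_rot: [0.229, 0.973, 0.0, 0.0]
wrist_force: [0.0, -0.2, -0.7]
gripper_width: 0.312
gripper_force: 0.0
```

>>> send_rows:
  plan:
    - [[0, 0, 0, 0, 0, 0], [0, 0, 0, 0, 0, 0], [0, 0, 0, 0, 0, 0], [0, 0, 0, 0, 0, 0]]

```text
time_s: 4.8
eef_pos: [0.618, 0.1388, 0.0556]
ee_rot: [0.229, 0.973, -0.0, -0.0]
wrist_force: [-0.5, 0.2, 0.6]
gripper_width: 0.165
gripper_force: 24.3
```

>>> send_rows:
  plan:
    - [[0, 0, 0.2, 0, 0, 0], [0, 0, 0.5, 0, 0, 0], [0, 0, 0.9, 0, 0, 0], [0, 0, 1, 0, 0, 0], [0, 0, 1, 0, 0, 0], [0, -0.4, 0.3, 0, 0, 0], [-0.3, -0.8, 0, 0, 0, 0], [-0.6, -1, 0, 0, 0, 0], [-0.6, -1, 0, 0, 0, 0], [-0.6, -1, 0, 0, 0, 0]]

```text
time_s: 5.8
eef_pos: [0.5324, -0.0314, 0.2114]
ee_rot: [0.229, 0.973, -0.0, -0.0]
wrist_force: [0.5, 0.3, -1.0]
gripper_width: 0.162
gripper_force: 24.3
```

>>> send_rows:
  plan:
    - [[-0.6, -1, 0, 0, 0, 0], [-0.6, -1, 0, 0, 0, 0], [-0.6, -0.4, 0, 0, 0, 0], [-0.4, 0, 0, 0, 0, 0], [0, 0, 0, 0, 0, 0]]

```text
time_s: 6.3
eef_pos: [0.4434, -0.1265, 0.2114]
ee_rot: [0.23, 0.973, 0.0, -0.001]
wrist_force: [0.6, -0.5, -0.2]
gripper_width: 0.16
gripper_force: 24.3
```

```bash
python3 - <<'E'
from h import *
for cam in ['wrist','top','scene']:
    s=snap(cam,cam+'2.png')
    d=finder.trace('carrying_tray',cam)[:1]
    for d in d:
        P=world(s,d['pixels']); 
        print(cam,round(d['p'],2),d['pixel'],len(P))
        L=P[P[:,2]<.022]; r=cv2.minAreaRect((L[:,:2]*1000).astype(np.float32)); print(' low rect',np.round(r[0],1),np.round(r[1],1),round(r[2],2))
        H=P[(P[:,2]>.033)&(P[:,2]<.039)]; print(' post',len(H),np.round(np.median(H,0),4) if len(H) else '')
print(arm.get_state()['eef_pos'])
E
```

```text
wrist 0.62 [254.2, 171.3] 5643
 low rect [ 529.5 -159. ] [ 72.3 292.3] 77.72
 post 0 
top 0.69 [318.9, 183.6] 2631
 low rect [ 529.6 -158.8] [ 70.8 296.5] 77.96
 post 61 [ 0.6607 -0.1877  0.035 ]
scene 0.93 [208.0, 157.4] 5019
 low rect [ 530.1 -163.1] [ 86.8 306.8] 78.0
 post 92 [ 0.6667 -0.1851  0.0364]
[ 0.44698737 -0.12475701  0.21162666]
```

View pics/wrist2.png

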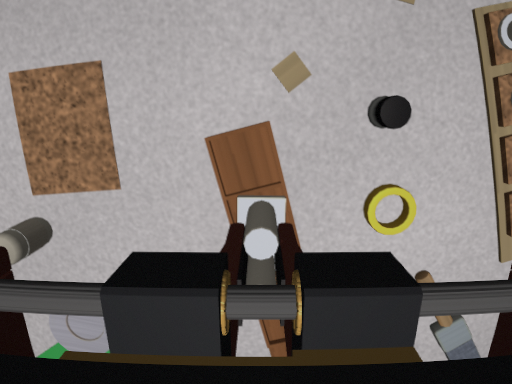

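```bash
python3 - <<'E'
from h import *
s=cams.snapshot('wrist')
for u,v in [(209,138),(268,125),(279,184),(222,196),(245,160)]:
    m=np.zeros((384,512),bool); m[v-1:v+2,u-1:u+2]=1; print(u,v,np.round(np.median(world(s,m),0),4))
g=world(s,np.ones((384,512),bool)&(s['range_z']>0))
# wall-top points near first compartments in tray frame
c=np.array([.5135,-.1555]); ex=np.array([.978,-.2096]); ey=np.array([.2096,.978])
q=g[:,:2]-c; x=q@ex; y=q@ey
m=(abs(y)<.025)&(x>-.15)&(x<-.03)
h,b=np.histogram(x[m],bins=np.arange(-.15,-.03,.004)); hz,_=np.histogram(x[m],bins=b,weights=g[m,2])
print([(round(i*1000),round(z*1000,1)) for i,z in zip(b,hz/np.maximum(h,1))])
m=(abs(x+.099)<.02)&(abs(y)<.06)
h,b=np.histogram(y[m],bins=np.arange(-.06,.06,.004)); hz,_=np.histogram(y[m],bins=b,weights=g[m,2])
print([(round(i*1000),round(z*1000,1)) for i,z in zip(b,hz/np.maximum(h,1))])
E
```

```text
209 138 [ 0.387  -0.1561  0.0063]
268 125 [ 0.4028 -0.0942  0.0007]
279 184 [ 0.4641 -0.1109  0.0142]
222 196 [ 0.4481 -0.1723  0.014 ]
245 160 [ 0.4249 -0.1325  0.0065]
[(-150, np.float64(0.3)), (-146, np.float64(0.2)), (-142, np.float64(0.3)), (-138, np.float64(0.3)), (-134, np.float64(0.3)), (-130, np.float64(12.7)), (-126, np.float64(7.0)), (-122, np.float64(6.4)), (-118, np.float64(6.3)), (-114, np.float64(264.2)), (-110, np.float64(283.5)), (-106, np.float64(292.4)), (-102, np.float64(292.1)), (-98, np.float64(291.4)), (-94, np.float64(256.9)), (-90, np.float64(198.6)), (-86, np.float64(202.2)), (-82, np.float64(166.0)), (-78, np.float64(134.9)), (-74, np.float64(110.9)), (-70, np.float64(129.2)), (-66, np.float64(162.6)), (-62, np.float64(171.7)), (-58, np.float64(53.4)), (-54, np.float64(13.0)), (-50, np.float64(6.1)), (-46, np.float64(6.2)), (-42, np.float64(6.3)), (-38, np.float64(6.1))]
[(-60, np.float64(6.8)), (-56, np.float64(241.0)), (-52, np.float64(225.3)), (-48, np.float64(169.9)), (-44, np.float64(34.3)), (-40, np.float64(216.1)), (-36, np.float64(261.3)), (-32, np.float64(213.0)), (-28, np.float64(250.0)), (-24, np.float64(268.1)), (-20, np.float64(273.1)), (-16, np.float64(270.0)), (-12, np.float64(272.0)), (-8, np.float64(283.7)), (-4, np.float64(284.1)), (0, np.float64(283.1)), (4, np.float64(274.2)), (8, np.float64(270.6)), (12, np.float64(274.0)), (16, np.float64(259.3)), (20, np.float64(253.6)), (24, np.float64(253.2)), (28, np.float64(262.9)), (32, np.float64(278.4)), (36, np.float64(284.2)), (40, np.float64(283.8)), (44, np.float64(284.2)), (48, np.float64(284.1)), (52, np.float64(281.1))]
```

>>> send_rows:
  plan:
    - [[-0.35, -0.13, 0, 0, 0, 0.55], [-0.35, -0.12, 0, 0, 0, 0.55], [0, 0, -0.5, 0, 0, 0.55], [0, 0, -1, 0, 0, 0], [0, 0, -1, 0, 0, 0], [0, 0, -0.8, 0, 0, 0], [0, 0, -0.5, 0, 0, 0], [0, 0, -0.22, 0, 0, 0], [0, 0, 0, 0, 0, 0], [0, 0, 0, 0, 0, 0]]

```text
time_s: 7.65
eef_pos: [0.4188, -0.1353, 0.0515]
ee_rot: [0.107, 0.994, -0.0, 0.0]
wrist_force: [1.0, 0.8, 0.2]
gripper_width: 0.159
gripper_force: 24.3
```

>>> send_rows:
  plan:
    - [[0, 0, -0.08, 0, 0, 0], [0, 0, -0.06, 0, 0, 0], [0, 0, 0, 0, 0, 0], [0, 0, 0, 0, 0, 0]]

```text
time_s: 8.05
eef_pos: [0.4182, -0.1352, 0.0455]
ee_rot: [0.107, 0.994, 0.0, 0.0]
wrist_force: [-0.3, 0.7, -0.5]
gripper_width: 0.163
gripper_force: 24.3
```

>>> send_rows:
  plan:
    - [[0, 0, 0, 0, 0, 0], [0, 0, 0, 0, 0, 0], [0, 0, 0, 0, 0, 0], [0, 0, 0, 0, 0, 0], [0, 0, 0.3, 0, 0, 0], [0, 0, 0.7, 0, 0, 0], [0, 0, 1, 0, 0, 0], [0, 0, 1, 0, 0, 0], [0, 0, 1, 0, 0, 0], [0.3, 0.5, 0.3, 0, 0, 0]]
  fingers: -1

```text
time_s: 9.05
eef_pos: [0.4307, -0.1178, 0.2219]
ee_rot: [0.11, 0.994, 0.0, 0.003]
wrist_force: [1.5, 0.4, -0.2]
gripper_width: 0.994
gripper_force: 0.0
```

```bash
cat >> h.py <<'E'
def look(cam,*ts):
    s=snap(cam); print(cam,arm.get_state()['eef_pos'].round(4) if hasattr(arm.get_state()['eef_pos'],'round') else arm.get_state()['eef_pos'])
    for t in ts:
        for d in finder.trace(t,cam)[:2]:
            P=world(s,d['pixels']); Q=P[P[:,2]>.035]
            if len(Q)<5: continue
            r=cv2.minAreaRect((Q[:,:2]*1000).astype(np.float32)); q=np.array(r[0])/1000-[.516,-.156]
            print(t,round(d['p'],2),'zmax',round(P[:,2].max(),3),'rect',np.round(r[0],1),np.round(r[1]),round(r[2],1),'in tray mm',np.round(1000*np.array([q@[.978,-.2096],q@[.2096,.978]])))
    return s
E
python3 - <<'E'
from h import *
for c in ['wrist','top']: look(c,'twin_bollard','mushroom_vent')
E
```

```text
wrist [ 0.4339 -0.1129  0.2223]
twin_bollard 0.74 zmax 0.06 rect [ 420.5 -135.7] [16. 43.] 76.3 in tray mm [-98.  -0.]
mushroom_vent 0.83 zmax 0.042 rect [555.2 146.8] [ 3. 14.] 76.4 in tray mm [-25. 304.]
mushroom_vent 0.51 zmax 0.31 rect [ 421.2 -126.5] [15. 50.] 46.8 in tray mm [-99.   9.]
top [ 0.4297 -0.1152  0.2174]
mushroom_vent 0.79 zmax 0.079 rect [553.2 152.3] [31. 31.] 90.0 in tray mm [-28. 309.]
mushroom_vent 0.24 zmax 0.06 rect [ 404.1 -131.4] [12. 12.] 0.9 in tray mm [-115.    1.]
```

>>> send_rows:
  plan:
    - [[0.42, 0.9, 0, 0, 0, 0], [0.42, 0.9, 0, 0, 0, 0], [0.42, 0.9, 0, 0, 0, 0], [0.42, 0.9, 0, 0, 0, 0], [0.42, 0.9, 0, 0, 0, 0], [0.42, 0.9, 0, 0, 0, 0], [0.42, 0.9, 0, 0, 0, 0], [0.21, 0.44, 0, 0, 0, 0], [0, 0, -0.3, 0, 0, 0], [0, 0, -0.6, 0, 0, 0]]

```text
time_s: 10.35
eef_pos: [0.5566, 0.1526, 0.1809]
ee_rot: [0.108, 0.994, -0.0, 0.001]
wrist_force: [-0.4, 0.1, -0.8]
gripper_width: 0.998
gripper_force: 0.0
```

>>> send_rows:
  plan:
    - [[0, 0, -0.9, 0, 0, 0], [0, 0, -0.9, 0, 0, 0], [0, 0, -0.7, 0, 0, 0], [0, 0, -0.4, 0, 0, 0], [0, 0, 0, 0, 0, 0], [0, 0, 0, 0, 0, 0]]

```text
time_s: 10.95
eef_pos: [0.5555, 0.1521, 0.065]
ee_rot: [0.108, 0.994, -0.001, -0.001]
wrist_force: [-0.5, -0.4, 0.2]
gripper_width: 1.001
gripper_force: 0.0
```

>>> send_rows:
  plan:
    - [[0, 0.04, -0.1, 0, 0, 0], [0, 0, 0, 0, 0, 0], [0, 0, 0, 0, 0, 0], [0, 0, 0, 0, 0, 0], [0, 0, 0, 0, 0, 0], [0, 0, 0, 0, 0, 0], [0, 0, 0, 0, 0, 0], [0, 0, 0, 0, 0, 0], [0, 0, 0, 0, 0, 0], [0, 0, 0, 0, 0, 0]]
  fingers: 1
  force: 25

```text
time_s: 11.95
eef_pos: [0.5561, 0.156, 0.0613]
ee_rot: [0.107, 0.994, 0.0, 0.0]
wrist_force: [-0.1, -0.0, 0.2]
gripper_width: 0.377
gripper_force: 25.0
```

>>> send_rows:
  plan:
    - [[0, 0, 0.3, 0, 0, 0], [0, 0, 0.7, 0, 0, 0], [0, 0, 0.9, 0, 0, 0], [0, -0.3, 0.6, 0, 0, 0], [-0.15, -0.7, 0, 0, 0, 0], [-0.25, -1, 0, 0, 0, 0], [-0.25, -1, 0, 0, 0, 0], [-0.25, -1, 0, 0, 0, 0], [-0.25, -1, 0, 0, 0, 0], [-0.25, -1, 0, 0, 0, 0]]

```text
time_s: 12.95
eef_pos: [0.4996, -0.0856, 0.1622]
ee_rot: [0.107, 0.994, 0.0, 0.001]
wrist_force: [-0.1, -0.3, -0.4]
gripper_width: 0.379
gripper_force: 25.0
```

>>> send_rows:
  plan:
    - [[-0.25, -0.9, 0, 0, 0, 0], [-0.15, -0.5, 0, 0, 0, 0], [0, -0.22, -0.3, 0, 0, 0], [0, 0, -0.7, 0, 0, 0], [0, 0, -0.8, 0, 0, 0], [0, 0, -0.5, 0, 0, 0], [0, 0, -0.2, 0, 0, 0], [0, 0, 0, 0, 0, 0], [0, 0, 0, 0, 0, 0], [0, 0, 0, 0, 0, 0]]

```text
time_s: 13.95
eef_pos: [0.485, -0.1488, 0.0623]
ee_rot: [0.107, 0.994, 0.0, 0.001]
wrist_force: [0.4, 0.0, -0.6]
gripper_width: 0.38
gripper_force: 25.0
```

>>> send_rows:
  plan:
    - [[0, 0, -0.15, 0, 0, 0], [0, 0, -0.12, 0, 0, 0], [0, 0, 0, 0, 0, 0], [0, 0, 0, 0, 0, 0]]

```text
time_s: 14.35
eef_pos: [0.4845, -0.1494, 0.0507]
ee_rot: [0.107, 0.994, -0.0, 0.001]
wrist_force: [0.3, -1.9, 2.9]
gripper_width: 0.372
gripper_force: 25.0
```

>>> send_rows:
  plan:
    - [[0, 0, 0, 0, 0, 0], [0, 0, 0, 0, 0, 0], [0, 0, 0, 0, 0, 0], [0, 0, 0, 0, 0, 0], [0, 0, 0.3, 0, 0, 0], [0, 0, 0.7, 0, 0, 0], [0, 0, 1, 0, 0, 0], [0, 0, 1, 0, 0, 0], [0, 0, 1, 0, 0, 0], [0, 0, 0.2, 0, 0, 0]]
  fingers: -1

```text
time_s: 15.35
eef_pos: [0.4864, -0.1496, 0.2237]
ee_rot: [0.107, 0.994, 0.0, 0.004]
wrist_force: [-0.2, 0.2, -0.2]
gripper_width: 0.997
gripper_force: 0.0
```

```bash
python3 - <<'E'
from h import *
for c in ['wrist','scene']: look(c,'twin_bollard','mushroom_vent','searchlight')
E
```

```text
wrist [ 0.486  -0.1493  0.2227]
twin_bollard 0.62 zmax 0.061 rect [ 421.3 -135.7] [15. 41.] 77.4 in tray mm [-97.  -0.]
scene [ 0.4831 -0.1485  0.2172]
twin_bollard 0.56 zmax 0.06 rect [ 423.3 -134.5] [15. 43.] 74.6 in tray mm [-95.   2.]
mushroom_vent 0.83 zmax 0.069 rect [ 489.1 -148.7] [31. 32.] 77.0 in tray mm [-28.   2.]
searchlight 0.7 zmax 0.078 rect [491.2 168.2] [30. 36.] 79.6 in tray mm [-92. 312.]
```

>>> send_rows:
  plan:
    - [[0.1, 0.9, 0, 0, 0, 0], [0, 0.9, 0, 0, 0, 0], [0, 0.9, 0, 0, 0, 0], [0, 0.9, 0, 0, 0, 0], [0, 0.9, 0, 0, 0, 0], [0, 0.9, 0, 0, 0, 0], [0, 0.9, 0, 0, 0, 0], [0, 0.9, 0, 0, 0, 0], [0, 0.5, 0, 0, 0, 0], [0, 0.22, -0.5, 0, 0, 0]]

```text
time_s: 16.75
eef_pos: [0.489, 0.1713, 0.1993]
ee_rot: [0.105, 0.994, 0.001, 0.001]
wrist_force: [1.4, 0.3, -0.5]
gripper_width: 0.999
gripper_force: 0.0
```

>>> send_rows:
  plan:
    - [[0, 0, -0.9, 0, 0, 0], [0, 0, -0.9, 0, 0, 0], [0, 0, -0.8, 0, 0, 0], [0, 0, -0.5, 0, 0, 0], [0, 0, -0.2, 0, 0, 0], [0, 0, 0, 0, 0, 0], [0, 0, 0, 0, 0, 0]]

```text
time_s: 17.45
eef_pos: [0.4886, 0.1681, 0.067]
ee_rot: [0.107, 0.994, 0.0, 0.0]
wrist_force: [1.0, -1.0, 0.3]
gripper_width: 0.997
gripper_force: 0.0
```

Lower 10 mm more, then close.

>>> send_rows:
  plan:
    - [[0, 0, -0.25, 0, 0, 0], [0, 0, 0, 0, 0, 0], [0, 0, 0, 0, 0, 0]]

```text
time_s: 17.75
eef_pos: [0.4881, 0.168, 0.0566]
ee_rot: [0.107, 0.994, 0.0, 0.0]
wrist_force: [-0.5, 0.2, -0.2]
gripper_width: 0.999
gripper_force: 0.0
```

>>> send_rows:
  plan:
    - [[0, 0, 0, 0, 0, 0], [0, 0, 0, 0, 0, 0], [0, 0, 0, 0, 0, 0], [0, 0, 0, 0, 0, 0], [0, 0, 0, 0, 0, 0], [0, 0, 0, 0, 0, 0], [0, 0, 0, 0, 0, 0], [0, 0, 0, 0, 0, 0], [0, 0, 0, 0, 0, 0], [0, 0, 0, 0, 0, 0]]
  fingers: 1
  force: 25

```text
time_s: 18.75
eef_pos: [0.4881, 0.168, 0.0565]
ee_rot: [0.107, 0.994, -0.0, -0.0]
wrist_force: [-0.2, -0.1, 1.0]
gripper_width: 0.361
gripper_force: 24.7
```

>>> send_rows:
  plan:
    - [[0, 0, 0.3, 0, 0, 0], [0, 0, 0.7, 0, 0, 0], [0, 0, 0.9, 0, 0, 0], [0, -0.3, 0.6, 0, 0, 0], [0.15, -0.6, 0, 0, 0, 0], [0.15, -0.8, 0, 0, 0, 0], [0.15, -0.9, 0, 0, 0, 0], [0.15, -0.9, 0, 0, 0, 0], [0.15, -0.9, 0, 0, 0, 0], [0.15, -0.9, 0, 0, 0, 0]]

```text
time_s: 19.75
eef_pos: [0.5242, -0.0455, 0.1574]
ee_rot: [0.107, 0.994, 0.0, 0.0]
wrist_force: [1.2, -0.6, -0.8]
gripper_width: 0.357
gripper_force: 24.7
```

>>> send_rows:
  plan:
    - [[0.15, -0.9, 0, 0, 0, 0], [0.15, -0.8, 0, 0, 0, 0], [0.15, -0.6, 0, 0, 0, 0], [0.15, -0.5, 0, 0, 0, 0], [0, -0.18, -0.3, 0, 0, 0], [0, 0, -0.6, 0, 0, 0], [0, 0, -0.7, 0, 0, 0], [0, 0, -0.5, 0, 0, 0], [0, 0, -0.3, 0, 0, 0], [0, 0, 0, 0, 0, 0]]

```text
time_s: 20.75
eef_pos: [0.5467, -0.1621, 0.0588]
ee_rot: [0.107, 0.994, 0.0, -0.002]
wrist_force: [-0.8, -0.7, 0.2]
gripper_width: 0.362
gripper_force: 24.7
```

>>> send_rows:
  plan:
    - [[0, 0, 0, 0, 0, 0], [0, 0, 0, 0, 0, 0]]

```text
time_s: 20.95
eef_pos: [0.5489, -0.1633, 0.0615]
ee_rot: [0.107, 0.994, -0.0, 0.001]
wrist_force: [-0.4, 0.1, 0.4]
gripper_width: 0.359
gripper_force: 24.7
```

>>> send_rows:
  plan:
    - [[0, 0, -0.16, 0, 0, 0], [0, 0, -0.12, 0, 0, 0], [0, 0, -0.09, 0, 0, 0], [0, 0, 0, 0, 0, 0], [0, 0, 0, 0, 0, 0]]

```text
time_s: 21.45
eef_pos: [0.5483, -0.1633, 0.0458]
ee_rot: [0.107, 0.994, 0.0, 0.0]
wrist_force: [-0.0, 0.9, 3.7]
gripper_width: 0.363
gripper_force: 24.9
```

>>> send_rows:
  plan:
    - [[0, 0, 0, 0, 0, 0], [0, 0, 0, 0, 0, 0], [0, 0, 0, 0, 0, 0], [0, 0, 0, 0, 0, 0], [0, 0, 0.3, 0, 0, 0], [0, 0, 0.7, 0, 0, 0], [0, 0, 1, 0, 0, 0], [0, 0, 1, 0, 0, 0], [0, 0, 1, 0, 0, 0], [0, 0, 0.2, 0, 0, 0]]
  fingers: -1

```text
time_s: 22.45
eef_pos: [0.5505, -0.1642, 0.2194]
ee_rot: [0.107, 0.994, -0.0, 0.004]
wrist_force: [0.1, 0.6, 0.1]
gripper_width: 1.001
gripper_force: 0.0
```

```bash
python3 - <<'E'
from h import *
for c in ['wrist','scene']: look(c,'mushroom_vent','searchlight','deck_lantern')
E
```

```text
wrist [ 0.5501 -0.1639  0.2184]
mushroom_vent 0.89 zmax 0.069 rect [ 485.3 -150.4] [33. 33.] 77.7 in tray mm [-31.  -1.]
searchlight 0.67 zmax 0.067 rect [ 548.2 -163.8] [30. 32.] 78.3 in tray mm [33. -1.]
scene [ 0.5471 -0.1629  0.2123]
mushroom_vent 0.68 zmax 0.069 rect [ 489.8 -147.4] [29. 33.] 53.4 in tray mm [-27.   3.]
deck_lantern 0.83 zmax 0.093 rect [424.5 176.4] [23. 22.] 3.1 in tray mm [-159.  306.]
```

>>> send_rows:
  plan:
    - [[-0.35, 0.92, 0, 0, 0, 0], [-0.35, 0.92, 0, 0, 0, 0], [-0.35, 0.92, 0, 0, 0, 0], [-0.35, 0.92, 0, 0, 0, 0], [-0.35, 0.92, 0, 0, 0, 0], [-0.35, 0.92, 0, 0, 0, 0], [-0.35, 0.92, 0, 0, 0, 0], [-0.35, 0.92, 0, 0, 0, 0], [-0.35, 0.7, 0, 0, 0, 0], [0, 0.42, 0, 0, 0, 0]]

```text
time_s: 23.85
eef_pos: [0.4198, 0.1782, 0.2129]
ee_rot: [0.105, 0.994, -0.0, -0.001]
wrist_force: [0.4, -1.0, 0.6]
gripper_width: 1.001
gripper_force: 0.0
```

>>> send_rows:
  plan:
    - [[0, 0, -0.5, 0, 0, 0], [0, 0, -0.9, 0, 0, 0], [0, 0, -0.9, 0, 0, 0], [0, 0, -0.8, 0, 0, 0], [0, 0, -0.5, 0, 0, 0], [0, 0, -0.2, 0, 0, 0], [0, 0, 0, 0, 0, 0], [0, 0, 0, 0, 0, 0]]

```text
time_s: 24.65
eef_pos: [0.4225, 0.1762, 0.0622]
ee_rot: [0.107, 0.994, 0.0, 0.0]
wrist_force: [-0.1, 0.2, -0.1]
gripper_width: 0.999
gripper_force: 0.0
```

>>> send_rows:
  plan:
    - [[0, 0, -0.13, 0, 0, 0], [0, 0, 0, 0, 0, 0], [0, 0, 0, 0, 0, 0], [0, 0, 0, 0, 0, 0], [0, 0, 0, 0, 0, 0], [0, 0, 0, 0, 0, 0], [0, 0, 0, 0, 0, 0], [0, 0, 0, 0, 0, 0], [0, 0, 0, 0, 0, 0], [0, 0, 0, 0, 0, 0]]
  fingers: 1
  force: 25

```text
time_s: 25.65
eef_pos: [0.4221, 0.176, 0.0564]
ee_rot: [0.107, 0.994, -0.0, -0.0]
wrist_force: [0.6, -0.5, 0.8]
gripper_width: 0.266
gripper_force: 25.0
```

>>> send_rows:
  plan:
    - [[0, 0, 0, 0, 0, 0], [0, 0, 0, 0, 0, 0], [0, 0, 0, 0, 0, 0]]

```text
time_s: 25.95
eef_pos: [0.4221, 0.176, 0.0564]
ee_rot: [0.107, 0.994, -0.0, -0.0]
wrist_force: [-1.0, 0.6, -0.2]
gripper_width: 0.266
gripper_force: 25.0
```

>>> send_rows:
  plan:
    - [[0, 0, 0.3, 0, 0, 0], [0, 0, 0.7, 0, 0, 0], [0, 0, 0.9, 0, 0, 0], [0.1, -0.3, 0.6, 0, 0, 0], [0.3, -0.6, 0, 0, 0, 0], [0.45, -0.8, 0, 0, 0, 0], [0.5, -0.9, 0, 0, 0, 0], [0.5, -0.9, 0, 0, 0, 0], [0.5, -0.9, 0, 0, 0, 0], [0.5, -0.9, 0, 0, 0, 0]]

```text
time_s: 26.95
eef_pos: [0.5367, -0.0375, 0.1574]
ee_rot: [0.107, 0.994, 0.0, 0.0]
wrist_force: [0.0, 1.4, -1.1]
gripper_width: 0.27
gripper_force: 25.0
```

>>> send_rows:
  plan:
    - [[0.5, -0.9, 0, 0, 0, 0], [0.5, -0.9, 0, 0, 0, 0], [0.5, -0.8, 0, 0, 0, 0], [0.3, -0.6, 0, 0, 0, 0], [0.13, -0.33, -0.3, 0, 0, 0], [0, 0, -0.6, 0, 0, 0], [0, 0, -0.7, 0, 0, 0], [0, 0, -0.5, 0, 0, 0], [0, 0, -0.3, 0, 0, 0], [0, 0, 0, 0, 0, 0]]

```text
time_s: 27.95
eef_pos: [0.6117, -0.1761, 0.0586]
ee_rot: [0.107, 0.994, 0.0, -0.002]
wrist_force: [0.0, 0.2, -0.3]
gripper_width: 0.27
gripper_force: 25.0
```

>>> send_rows:
  plan:
    - [[0, 0, 0, 0, 0, 0], [0, 0, 0, 0, 0, 0]]

```text
time_s: 28.15
eef_pos: [0.6141, -0.1773, 0.0617]
ee_rot: [0.107, 0.994, -0.0, 0.001]
wrist_force: [-0.2, -0.4, -0.0]
gripper_width: 0.269
gripper_force: 25.0
```

>>> send_rows:
  plan:
    - [[0, 0, -0.16, 0, 0, 0], [0, 0, -0.12, 0, 0, 0], [0, 0, -0.1, 0, 0, 0], [0, 0, 0, 0, 0, 0], [0, 0, 0, 0, 0, 0]]

```text
time_s: 28.65
eef_pos: [0.6135, -0.1773, 0.046]
ee_rot: [0.107, 0.994, 0.0, 0.0]
wrist_force: [-2.8, 1.1, 7.2]
gripper_width: 0.27
gripper_force: 25.0
```

>>> send_rows:
  plan:
    - [[0, 0, 0, 0, 0, 0], [0, 0, 0, 0, 0, 0], [0, 0, 0, 0, 0, 0], [0, 0, 0, 0, 0, 0], [0, 0, 0.3, 0, 0, 0], [0, 0, 0.7, 0, 0, 0], [0, 0, 1, 0, 0, 0], [0, 0, 1, 0, 0, 0], [0, 0, 1, 0, 0, 0], [0, 0, 0.4, 0, 0, 0]]
  fingers: -1

```text
time_s: 29.65
eef_pos: [0.6151, -0.1779, 0.2268]
ee_rot: [0.107, 0.994, -0.0, 0.003]
wrist_force: [1.7, -0.2, -0.3]
gripper_width: 1.001
gripper_force: 0.0
```

>>> send_rows:
  plan:
    - [[0, 0.8, 0, 0, 0, 0], [0, 0.9, 0, 0, 0, 0], [0, 0.9, 0, 0, 0, 0], [0, 0.9, 0, 0, 0, 0], [0, 0.5, 0, 0, 0, 0], [0, 0, 0, 0, 0, 0], [0, 0, 0, 0, 0, 0]]

```text
time_s: 30.35
eef_pos: [0.6133, -0.0178, 0.2219]
ee_rot: [0.107, 0.994, -0.0, 0.0]
wrist_force: [0.5, -0.5, -0.8]
gripper_width: 1.002
gripper_force: 0.0
```

```bash
python3 - <<'E'
from h import *
for c in ['top','scene']: look(c,'twin_bollard','mushroom_vent','searchlight','deck_lantern')
snap('scene','s3.png')
E
```

```text
top [ 0.6133 -0.0189  0.2218]
searchlight 0.74 zmax 0.679 rect [541.   72.7] [291.  18.] 24.3 in tray mm [-24. 229.]
scene [ 0.6133 -0.0186  0.2213]
twin_bollard 0.88 zmax 0.061 rect [ 423.8 -134.5] [16. 42.] 72.0 in tray mm [-95.   2.]
twin_bollard 0.57 zmax 0.083 rect [ 615.5 -172.7] [18. 24.] 69.7 in tray mm [101.   5.]
mushroom_vent 0.43 zmax 0.083 rect [ 614.8 -172.7] [20. 24.] 79.1 in tray mm [100.   4.]
deck_lantern 0.89 zmax 0.083 rect [ 615.  -172.3] [19. 23.] 84.6 in tray mm [100.   5.]
```

View pics/s3.png

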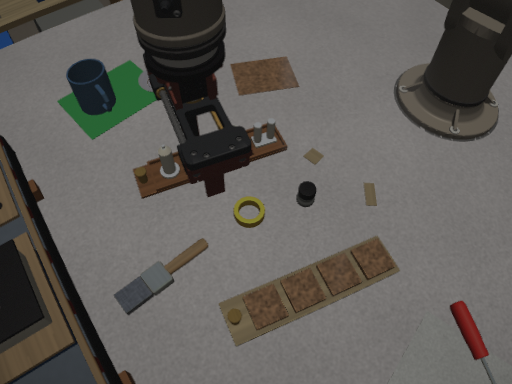

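The lantern at (167,163) and the bollard at (264,133) stand upright, and all four pads are empty. The gripper hides the two middle compartments, so I'll move it aside for one last check.

>>> send_rows:
  plan:
    - [[0, 0.9, 0, 0, 0, 0], [0, 0.9, 0, 0, 0, 0], [0, 0.9, 0, 0, 0, 0], [0, 0.9, 0, 0, 0, 0], [0, 0.9, 0, 0, 0, 0], [0, 0.9, 0, 0, 0, 0], [0, 0.9, 0, 0, 0, 0], [0, 0.5, 0, 0, 0, 0], [0, 0, 0, 0, 0, 0], [0, 0, 0, 0, 0, 0]]

```text
time_s: 31.9
eef_pos: [0.6135, 0.2532, 0.221]
ee_rot: [0.107, 0.994, -0.001, -0.0]
wrist_force: [0.3, -0.2, 0.4]
gripper_width: 0.999
gripper_force: 0.0
```

```bash
python3 - <<'E'
from h import *
look('top','twin_bollard','mushroom_vent','searchlight','deck_lantern'); snap('top','t4.png')
E
```

```text
top [0.6139 0.2522 0.2212]
twin_bollard 0.86 zmax 0.061 rect [ 417.1 -134.8] [13. 40.] 77.0 in tray mm [-101.    0.]
mushroom_vent 0.59 zmax 0.07 rect [ 482.8 -150.3] [32. 32.] 4.7 in tray mm [-34.  -1.]
searchlight 0.73 zmax 0.067 rect [ 546.3 -163.9] [32. 34.] 78.5 in tray mm [31. -1.]
deck_lantern 0.69 zmax 0.083 rect [ 609.6 -178. ] [23. 24.] 31.7 in tray mm [96. -2.]
```

View pics/t4.png

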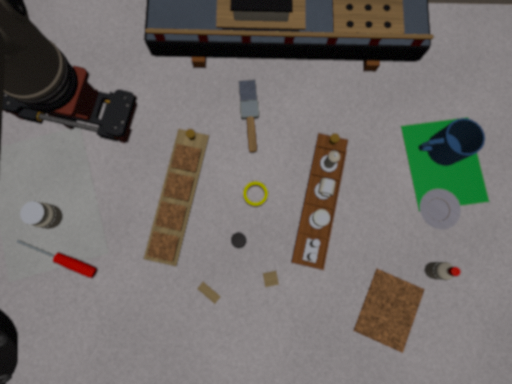

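All four fittings stand in the tray, from the post: lantern (331,160), searchlight (326,188), vent (318,219), bollard (312,250). That is the reverse of the starting order.

```bash
python3 -c "
from station import workorder
print(workorder.finish_job())"
```

```text
the job is handed in; nothing more can be done
None
```

I moved all four fittings into the tray in reverse order, upright and released, and handed the job in at about 32 s; the last camera check put each within about 3 mm of its compartment's centre, but the hand-in returned no verdict.

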